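Ready the analyser for its next run

ROBOT

A 6-joint arm with a two-finger parallel gripper is mounted at the origin on the work surface. World frame = base frame: x ahead of the robot, y to its left, z up, the work surface at z = 0. Lengths are in m, angles in degrees, forces in N, time in s.
With the tool pointing down it reaches from about 0.325 to 0.85 m from the base axis. Payload 15.5 kg.
Tool frame: the origin (TCP) lies between the finger pads; the fingertips stand 22 mm ahead of it and the grasp point (between the pads) lies 3 mm ahead of it; z points along the fingers, y is the direction in which the jaws open and shut (so a half turn about z gives the same grasp; the last joint's range is limited). The gripper opens to 91 mm and grips with 3 to 60 N. Pads are 32 mm wide; open, the fingers measure 118 mm over their backs; the gripper's body (76 mm by 178 mm) begins 60 mm behind the grasp point.
Start: joints at [-72.909, 28.281, 77.091, -0, 74.628, -5.472], TCP at [0.24, -0.577, 0.236] pointing down, gripper open.
Joint ranges: [-166.48, 166.48], [-47.26, 123.95], [12.59, 153.08], [-70.14, 250.14], [6.76, 159.57], [-176.63, 176.63]. Speed limits (degrees/s): [108.29, 108.29, 147.25, 172.46, 172.46, 172.46].

INTERFACE

Orientations are given as [roll, pitch, yaw] about the fixed x, y, z axes, in that order (R = Rz(yaw) Ry(pitch) Rx(roll)).
In Python, from rig import * gives the robot as it stands.
- The arm moves only by the shell command python3 -m pendant 'ROWS' [FORCE]. ROWS is JSON, a list of rows, each a list of 7 numbers: the shift along the tool's x, y, z in mm, then the turn, a rotation vector about the tool's x, y, z in rad, then the finger opening in mm, from 0 to 91.2. A call has 1 to 12 rows; each row is the pose to reach, as a shift and turn from the pose commanded when the call began, along the tool's axes at that moment; what a row does not reach only later rows make up. A row lasts 1/8 s, in which the tool goes at most 62.5 mm and 10.7 degrees, less where a joint would pass 70% of its speed; a pose out of reach is approached as far as the arm can. A call with a gripper value outside its range is refused whole. The fingers move at their own pace and stop on an object; FORCE is the grip in N (left out, the last holds). Time passes only in rows, so rows that repeat a pose let the fingers close. It gives the time, the measured TCP pose, the force and the opening at its end, in the units of the state.
- get_state(): the state, without advancing time (a new reading comes with each control period).
- get_image(name): name is "scene" or "side" or "wrist"; returns (picture, depth): 420x560x3 uint8, red, green, blue; 420x560 float32, m along the optical axis (not along the pixel's ray), 0 where there is no reading.
- camera_params(name): a dict with "intrinsics" (3x3 intrinsics, pixels), "rvec" (rotation vector, rad) and "tvec" (3), from world to camera coordinates, as OpenCV has them. Camera axes: x right, y down, z forward; pixel columns grow to the right and rows downward; lengths in m; the calibration is good to about 2 mm. A picture is of the moment at which its call begins: read the wrist's pose just before it. camera_params takes no time and is no camera call; for the wrist camera it gives the pose at the moment of the call.
- close_job(): hands the job in, once; it reports no verdict.
The state is a dict: "t": time; "joint_pos": joint angles; "qd": joint speeds; "effort": joint torques, N m; "ee_pos": TCP position; "tcp_rot": TCP orientation; "wrist_force": force on the tool from outside, world axes, zero at the start; "moment": the same for the moment, N m; "opening": opening from 0.0 (shut) to 1.0 (fully open).
Only numpy, scipy, OpenCV 4.12 (cv2) and the standard library are available. Lean on these libraries where they do the work, as an engineer would, in place of code of your own. Each camera call takes 0.05 s, during which the arm holds its last target.

TASK

Get the bench analyser ready to run: take away the brush that was left on its metal plate and lay it flat in the white tool tray, then slide the large steel sample tin along the plate, never lifting or tipping it, until it stands on the measuring ring snug against the two locating pins. Then shut the hood and press it home, firmly but without slamming or forcing it, so that its spring catch holds it fully closed. Leave everything else on the bench as it is.

Things in the scene. Friction and masses are not known exactly. Their poses are not given: they have to be found in the camera images.
- analyser: Low grey measuring instrument, fixed on the bench, 250 mm deep (x) by 420 mm wide (y -200 to +220). Origin: on the bench, under mid-depth. Its aluminium plate (215 x 405 mm) is its top, 60 mm above the bench, with two engraved rings of 112 mm diameter: loading ring centred at x 0, y -120 mm, measuring ring at x 0, y +70 mm. A side-hinged hood stands open at its +y end.
- measure_ring (a point): Centre of the measuring ring, on the plate's surface; axes as the analyser's. Two fixed steel locating pins, 10 mm diameter, 14 mm high, stand on the plate at x +-31.5, y +45 mm from here: the large tin, centred on the ring, rests against both.
- hood_hinge (a point): Middle of the hood's hinge line, fixed on the analyser at its x 0, y +170, z +90 mm; axes as the analyser's, hinge line along x. Two cheeks at x +-100 mm rise 15 mm above it. The hinge is stiff: well open, the hood stays where it is left, and 2 to 8 N at the free end swing it. Let go nearly shut, springs lift it again, unless the catch has snapped in.
- hood (a joint): Hood's angle, rad: 0 = shut; grows as its free end swings up and over toward the analyser's +y; stop at 2.05. Dark grey box, open below, with a clear window; 170 mm along the hinge, 175 mm from hinge line to free end, outer face 42 mm above the hinge line when shut (132 mm above the bench), walls 62 mm deep. An 80 mm wide finger lip juts 9 mm out of the free end.
- hood_bar (a point): On the hood's outer (top) face, middle of the 45 mm wide solid bar along its free end: 152.5 mm from the hinge line. Moves with the hood; its z axis is the face's outward normal, its -y axis points from the hinge to the free end.
- catch_top (a point): Middle of the top of the spring catch, a housing 26 x 34 mm rising 38 mm above the plate at its far (+x) edge, beside the hood's free end. Its tongue rides over a steel tab on the hood from 0.13 rad on, and snaps in only when the hood is pressed 2 mm past 0 against two 12 mm rubber buffers under its free corners: 20 to 25 N at the free end (over 50 strains it). It rests near 0.
- sample_tin: The large steel tin with a flat lid, 100 mm diameter (too wide to be grasped), 55 mm high, about 0.6 kg, standing on the plate near the loading ring. Origin: centre of its underside.
- brush: Cleaning brush, 150 mm long, lying flat on the plate between the rings, partly over the measuring ring and across the place where the hood's free end comes down; about 80 g. Origin: middle of its length, on its underside. Its x axis points to the bristles; round handle 20 mm thick from x -75 to 0 mm, steel ferrule 42 mm wide, 20 mm thick from -5 to +35, grey bristles 39 mm wide to +75.
- tray: Open white tool tray, fixed on the bench, 240 mm (x) by 120 mm (y), 26 mm high, walls and floor 4 mm. Origin: centre of its underside.
- small_tin: Bystander: small steel tin, 48 mm diameter, 32 mm high, on the far edge of the plate beside the loading ring. Origin: centre of its underside.
- glass_dish: Bystander: shallow glass dish, 90 mm diameter, 16 mm high, on the bench. Origin: centre of its underside.
- beaker: Bystander: glass beaker, 70 mm diameter, 90 mm high. Origin: centre of its underside.
- wash_bottle: Bystander: white plastic bottle, 68 mm diameter, 170 mm high. Origin: centre of its underside.
- jar: Bystander: amber jar, 72 mm diameter, 85 mm high. Origin: centre of its underside.
- screwdriver: Bystander: black screwdriver 190 mm long lying on the bench. Origin: middle of its length, on the bench.
Things that resemble listed ones, but are neither listed nor needed, are in the scene too. Of the things that look like the brush, the smaller one is meant.

How it is judged (in metres and radians):
On the way, in this order (a step that is already met when the one before it is completed fails the run):
1. the brush lies in the tray, let go (x of brush in the frame of tray between -0.045 and 0.045 m and y of brush in the frame of tray between -0.05 and 0.05 m and z of brush in the frame of tray below 0.04 m and contact force between the fingers and brush below 0.2 N), for 0.2 s.
2. the sample tin stands on the measuring ring against both pins, while the hood is still open (horizontal distance between sample_tin and measure_ring below 0.006 m and value of joint hood above 0.9 rad), for 0.2 s.
3. the hood is fully shut (value of joint hood below 0.015 rad), for 0.2 s.
At the end, for the whole second after the job is handed in: The brush lies level at rest in the tray (its middle within 45 mm along and 50 mm across of the tray's middle, under 40 mm high), the sample tin stands upright within 6 mm of the measuring ring's centre, and the hood stays shut by itself (under 0.015 rad) (x of brush in the frame of tray between -0.045 and 0.045 m and y of brush in the frame of tray between -0.05 and 0.05 m and z of brush in the frame of tray below 0.04 m and angle between brush's own x axis and vertical between 1.45 and 1.69 rad and linear speed of each of brush, sample_tin below 0.02 m/s and horizontal distance between sample_tin and measure_ring below 0.006 m and angle between sample_tin's own z axis and vertical below 0.05 rad and value of joint hood below 0.015 rad); the robot touches nothing.
It fails at once if the sample tin is lifted off the plate or tipped (z of sample_tin in the frame of analyser above 0.068 m or z of sample_tin in the frame of analyser below 0.05 m or angle between sample_tin's own z axis and vertical above 0.12 rad).
It fails at once if the analyser or its hood is slammed or forced (over 50 N) (contact force between any of the fingers, the arm and analyser above 50 N).
It fails at once if a bystander is moved by more than 20 mm (distance of any of small_tin, glass_dish, beaker, wash_bottle, jar, screwdriver from where it was at the start of the episode above 0.02 m).
It also fails if it takes over 72 s, if anything falls off the work surface, if the arm or the gripper's body presses on something with over 40 N, if the wrist force passes 120 N, or if a joint passes its speed limit or range.

## Working session

There is one attempt and no reset: what is moved stays moved. The work goes in short steps, Python scripts to look and compute and a shell command to move; the robot and the scene stay as the last step left them, time stands still between calls to the robot, and variables do not carry over. Pictures are saved under pics/ and viewed, and the job is handed in when it is done.

```bash
ls; mkdir -p pics
python3 - <<'E'
from rig import *
import cv2,numpy as np
print(get_state())
for n in ["scene","side","wrist"]:
    p=camera_params(n); im,d=get_image(n)
    np.savez(f"pics/{n}0.npz",im=im,d=d,K=p["intrinsics"],r=p["rvec"],t=p["tvec"])
    cv2.imwrite(f"pics/{n}0.png",im[:,:,::-1]); 
    R=cv2.Rodrigues(np.array(p["rvec"]))[0]; print(n,p["intrinsics"][0],(-R.T@np.array(p["tvec"]).reshape(3)), R[2])
E
```

```text
pics
{'t': 0.0, 'joint_pos': array([-7.29078854e+01,  2.83128446e+01,  7.71264330e+01, -6.71671636e-04,
        7.46295362e+01, -5.47250925e+00]), 'qd': array([-0.06602287,  0.11172343, -0.01158432, -0.06452938,  0.04837578,
        0.01076015]), 'effort': array([-2.06367651e-03, -8.78843236e+01, -3.81857479e+01,  7.06026144e-02,
        5.34763222e-02, -1.04278904e-04]), 'ee_pos': array([ 0.23971591, -0.57681922,  0.23536452]), 'tcp_rot': array([-1.79931438e+02, -5.91815150e-03,  2.25647987e+01]), 'wrist_force': array([0.39909853, 0.73867127, 0.42898962]), 'moment': array([ 0.01573492, -0.04399291,  0.00446938]), 'opening': 1.000485494275114}
scene [446.38535082   0.         273.31990296] [1.20442676 0.0135872  1.22803336] [-0.51762294  0.03052129 -0.85506429]
side [420.28361787   0.         291.50685555] [1.31481592 0.58939277 0.7845775 ] [-0.67499252 -0.46400595 -0.57365807]
wrist [317.96390551   0.         278.98503685] [ 0.30959997 -0.54917898  0.38455336] [-0.24614815 -0.10107631 -0.96394744]
```

View pics/scene0.png

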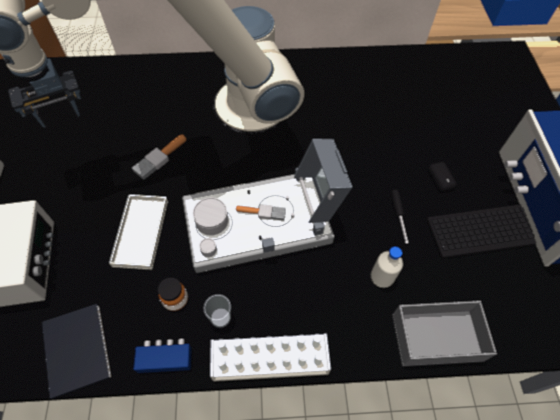

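View pics/side0.png

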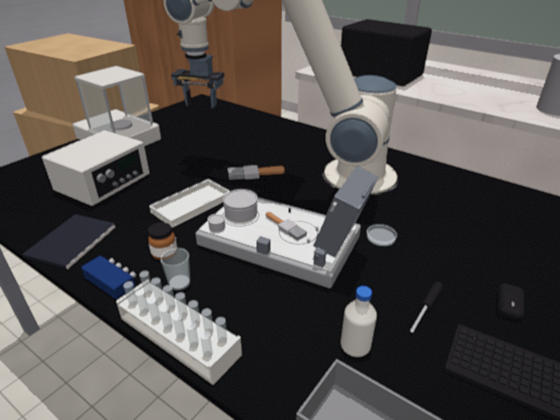

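View pics/wrist0.png

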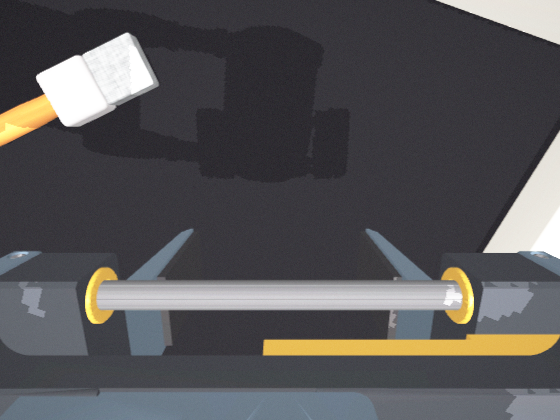

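Two brushes are visible: the one on the plate at scene (262,211), and a longer one on the bench at scene (160,157). The plate one is the smaller and fits the description. I'll enlarge it to confirm.

```bash
cat > h.py <<'E'
import cv2,numpy as np
def load(n):
    z=np.load(f"pics/{n}.npz"); return z["im"],z["d"],z["K"],cv2.Rodrigues(z["r"])[0],z["t"].reshape(3)
def cloud(d,K,R,t):
    v,u=np.mgrid[0:d.shape[0],0:d.shape[1]]
    P=np.stack([(u-K[0,2])/K[0,0]*d,(v-K[1,2])/K[1,1]*d,d],-1)
    W=(P-t)@R   # R^T (P-t)
    W[d<=0]=np.nan
    return W
def snap(name,tag):
    from rig import get_image,camera_params
    p=camera_params(name); im,d=get_image(name)
    np.savez(f"pics/{tag}.npz",im=im,d=d,K=p["intrinsics"],r=p["rvec"],t=p["tvec"])
    cv2.imwrite(f"pics/{tag}.png",im[:,:,::-1]); return load(tag)
def proj(X,K,R,t):
    q=(np.atleast_2d(X)@R.T+t)@K.T; return q[:,:2]/q[:,2:]
E
python3 - <<'E'
from h import *
im,d,K,R,t=load("scene0")
c=im[130:280,110:360]; cv2.imwrite("pics/c1.png",cv2.resize(c,None,fx=3.2,fy=3.2,interpolation=cv2.INTER_CUBIC)[:,:,::-1])
im2,d2,K2,R2,t2=load("side0")
c=im2[150:290,140:400]; cv2.imwrite("pics/c2.png",cv2.resize(c,None,fx=3,fy=3,interpolation=cv2.INTER_CUBIC)[:,:,::-1])
for n in ["scene0","side0"]:
    im,d,K,R,t=load(n); W=cloud(d,K,R,t)
    z=W[...,2]; h,e=np.histogram(z[(abs(W[...,1])<.6)&(W[...,0]>.2)&(W[...,0]<.8)],bins=np.arange(-.02,.16,.002))
    print(n,[(round(e[i],3),h[i]) for i in range(len(h)) if h[i]>150])
E
```

```text
scene0 [(np.float64(-0.008), np.int64(583)), (np.float64(-0.006), np.int64(2713)), (np.float64(-0.004), np.int64(7794)), (np.float64(-0.002), np.int64(12799)), (np.float64(-0.0), np.int64(11871)), (np.float64(0.002), np.int64(6901)), (np.float64(0.004), np.int64(2577)), (np.float64(0.006), np.int64(689)), (np.float64(0.008), np.int64(272)), (np.float64(0.01), np.int64(233)), (np.float64(0.012), np.int64(303)), (np.float64(0.014), np.int64(330)), (np.float64(0.016), np.int64(291)), (np.float64(0.018), np.int64(351)), (np.float64(0.02), np.int64(388)), (np.float64(0.022), np.int64(452)), (np.float64(0.024), np.int64(418)), (np.float64(0.026), np.int64(322)), (np.float64(0.028), np.int64(179)), (np.float64(0.048), np.int64(185)), (np.float64(0.05), np.int64(299)), (np.float64(0.052), np.int64(417)), (np.float64(0.054), np.int64(599)), (np.float64(0.056), np.int64(1183)), (np.float64(0.058), np.int64(1744)), (np.float64(0.06), np.int64(1700)), (np.float64(0.062), np.int64(897)), (np.float64(0.064), np.int64(278)), (np.float64(0.076), np.int64(168)), (np.float64(0.078), np.int64(197)), (n
[... 818 characters left out ...]
), np.int64(639)), (np.float64(0.022), np.int64(655)), (np.float64(0.024), np.int64(343)), (np.float64(0.026), np.int64(216)), (np.float64(0.046), np.int64(153)), (np.float64(0.048), np.int64(189)), (np.float64(0.05), np.int64(372)), (np.float64(0.052), np.int64(411)), (np.float64(0.054), np.int64(277)), (np.float64(0.056), np.int64(966)), (np.float64(0.058), np.int64(1858)), (np.float64(0.06), np.int64(741)), (np.float64(0.074), np.int64(169)), (np.float64(0.076), np.int64(217)), (np.float64(0.078), np.int64(172)), (np.float64(0.082), np.int64(208)), (np.float64(0.084), np.int64(181)), (np.float64(0.108), np.int64(164)), (np.float64(0.11), np.int64(293)), (np.float64(0.112), np.int64(182))]
```

View pics/c1.png

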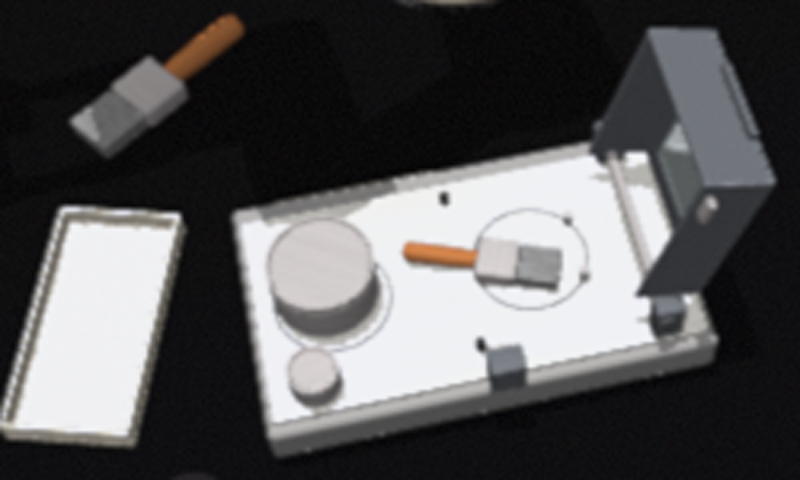

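View pics/c2.png

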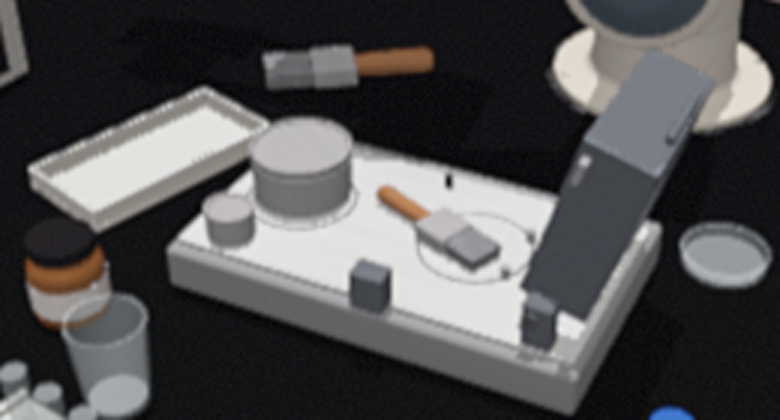

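The enlarged crop shows the plate brush: orange handle at c1 (440,252), ferrule at (497,260) and grey bristles at (540,267). It lies across the measuring ring and is clearly shorter than the bench brush at c1 (155,85), so it is the one meant. Next I'll measure the poses.

```bash
cat >> h.py <<'E'
def ortho(im,K,R,t,z,x0,x1,y0,y1,s=0.001):
    # rows: x increasing downward ; cols: y increasing right
    xs=np.arange(x0,x1,s); ys=np.arange(y0,y1,s)
    X,Y=np.meshgrid(xs,ys,indexing="ij")
    q=proj(np.stack([X.ravel(),Y.ravel(),np.full(X.size,z)],1),K,R,t).reshape(X.shape+(2,)).astype(np.float32)
    return cv2.remap(im,q[...,0],q[...,1],cv2.INTER_CUBIC)
E
python3 - <<'E'
from h import *
for n in ["scene0","side0"]:
    im,d,K,R,t=load(n); W=cloud(d,K,R,t)
    z=W[...,2]
    m=(z>.05)&(z<.068)&(W[...,0]>.25)&(W[...,0]<.75)&(abs(W[...,1])<.35)
    P=W[m][:,:2]; 
    m8=cv2.morphologyEx(m.astype(np.uint8),cv2.MORPH_OPEN,np.ones((3,3)))
    nb,l,st,ce=cv2.connectedComponentsWithStats(m8); k=1+np.argmax(st[1:,4]); P=W[l==k]
    print(n,"plate",len(P),np.median(P[:,2]),cv2.minAreaRect(P[:,:2].astype(np.float32)*1000))
    # tin lid
    m=(z>.104)&(z<.122)&(W[...,0]>.25)&(W[...,0]<.75)&(W[...,1]<.05)&(W[...,1]>-.35)
    nb,l,st,ce=cv2.connectedComponentsWithStats(m.astype(np.uint8)); k=1+np.argmax(st[1:,4]); P=W[l==k]
    print("tin",len(P),np.median(P[:,2]),cv2.minEnclosingCircle(P[:,:2].astype(np.float32)*1000),P.mean(0))
    # tray
    m=(z>.012)&(z<.035)&(W[...,0]>.25)&(W[...,0]<.75)&(W[...,1]<-.15)&(W[...,1]>-.6)&(im.min(2)>90)
    nb,l,st,ce=cv2.connectedComponentsWithStats(m.astype(np.uint8),connectivity=8)
    for k in range(1,nb):
        if st[k,4]>60: P=W[l==k]; print("tray?",len(P),np.median(P[:,2]),cv2.minAreaRect(P[:,:2].astype(np.float32)*1000))
    o=ortho(im,K,R,t,.06,.3,.7,-.25,.3); cv2.imwrite(f"pics/o_{n}.png",o[:,:,::-1])
E
```

```text
scene0 plate 6459 0.05936534680791979 ((520.328857421875, 1.941802978515625), (250.60206604003906, 416.960205078125), 10.559536933898926)
tin 848 0.11230452906131061 ((535.07666015625, -133.37327575683594), 51.64756393432617) [ 0.53569385 -0.13206575  0.11223637]
tray? 365 0.024989366492845905 ((278.56011962890625, -348.7769470214844), (62.494346618652344, 107.9337387084961), 46.18888473510742)
tray? 580 0.022076716888183717 ((529.7527465820312, -359.031982421875), (123.46861267089844, 243.5399627685547), 82.5965576171875)
side0 plate 4404 0.05851247839028841 ((524.915771484375, 2.9477386474609375), (254.43397521972656, 415.9727478027344), 9.914056777954102)
tin 560 0.11124353210507804 ((537.2709350585938, -133.20558166503906), 52.356510162353516) [ 0.53889571 -0.13124999  0.11113659]
tray? 227 0.02293732391359196 ((278.60052490234375, -347.6482849121094), (58.74285888671875, 111.03968048095703), 42.70392608642578)
tray? 594 0.0196617915445024 ((532.5294189453125, -358.67083740234375), (127.86541748046875, 244.07476806640625), 83.54619598388672)
```

View pics/o_scene0.png

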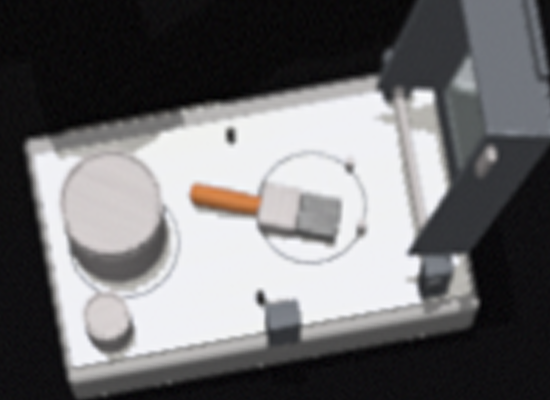

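View pics/o_side0.png

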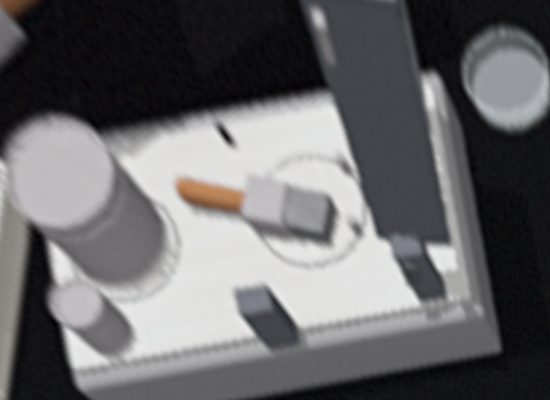

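```bash
python3 -m pendant '[[40,-33,-10,0,0,-0.08,91],[85,-73,-25,0,0,-0.18,91],[130,-112,-45,0,0,-0.28,91],[175,-150,-45,0,0,-0.38,91],[220,-188,-45,0,0,-0.48,91],[265,-226,-45,0,0,-0.58,91],[310,-265,-45,0,0,-0.68,91],[355,-305,-45,0,0,-0.78,91],[400,-345,-45,0,0,-0.88,91],[445,-382,-45,0,0,-0.96,91],[464,-400,-45,0,0,-0.967,91],[464,-400,-45,0,0,-0.967,91]]'
python3 - <<'E'
from h import *
from rig import get_state
s=get_state(); print(s["ee_pos"],s["tcp_rot"],s["wrist_force"])
im,d,K,R,t=snap("wrist","w1"); W=cloud(d,K,R,t)
cv2.imwrite("pics/w1o.png",ortho(im,K,R,t,.06,.38,.64,-.1,.2,.0005)[:,:,::-1])
z=W[...,2]; print(np.nanmedian(z[(z>.04)&(z<.07)]))
E
```

```text
t: 1.65
ee_pos: [0.5151, -0.0282, 0.2806]
tcp_rot: [-180.0, -0.0, 78.1]
wrist_force: [-0.3, 0.3, -0.1]
opening: 0.999
[ 0.51514617 -0.02817719  0.28063071] [-1.79973989e+02 -7.95917059e-03  7.81215151e+01] [-0.34627802  0.31023485 -0.07480011]
0.06032525344083336
```

View pics/w1.png

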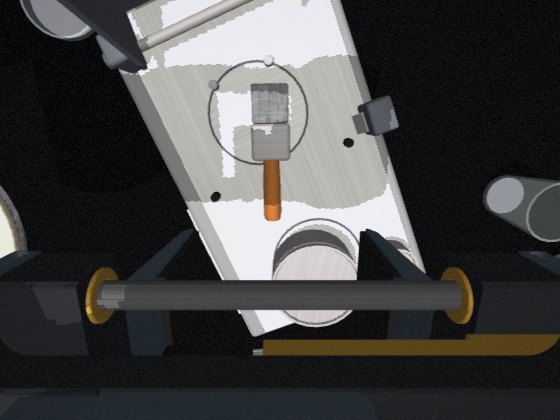

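View pics/w1o.png

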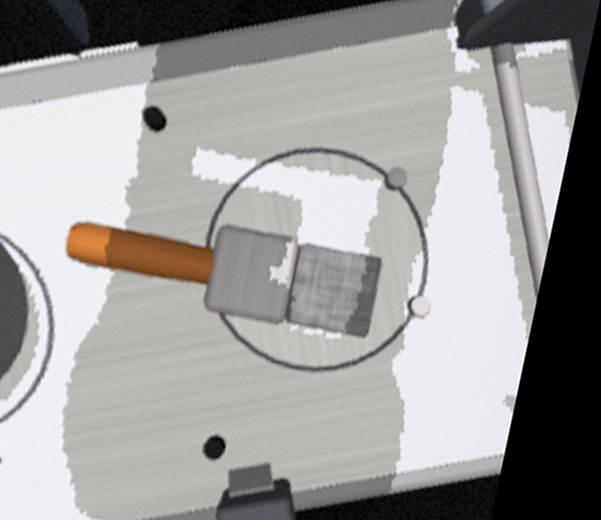

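The wrist view shows the brush lying along the picture's vertical: handle (272,190), ferrule (270,140), bristles (270,100). The ring is at (258,112), with pins at (214,85) and (268,61). I'll measure the brush pose.

Run:
```python
from h import *
def brush(tag,lo=.069,hi=.095):
    im,d,K,R,t=load(tag); W=cloud(d,K,R,t); z=W[...,2]
    m=(z>lo)&(z<hi)&(W[...,0]>.44)&(W[...,0]<.56)&(W[...,1]>-.08)&(W[...,1]<.10)
    nb,l,st,ce=cv2.connectedComponentsWithStats(m.astype(np.uint8)); k=1+np.argmax(st[1:,4]); P=W[l==k]
    r=cv2.minAreaRect(P[:,:2].astype(np.float32)*1000); print(tag,len(P),np.percentile(P[:,2],[5,50,95]),r,P.mean(0))
    return P
for T in ["w1","scene0","side0"]: brush(T)
im,d,K,R,t=load("w1"); W=cloud(d,K,R,t)
# orange / grey sep at top height .08 ortho
for z in (.06,.07,.08):
    o=ortho(im,K,R,t,z,.40,.62,-.1,.12,.0005); hsv=cv2.cvtColor(o,cv2.COLOR_RGB2HSV)
    m=((hsv[...,1]>120)&(hsv[...,2]>50)&(hsv[...,0]<25)).astype(np.uint8)
    c=max(cv2.findContours(m,0,2)[0],key=cv2.contourArea); (cx,cy),wh,a=cv2.minAreaRect(c)
    print(z,"handle x,y",.40+cy*.0005,-.1+cx*.0005,np.array(wh)*.5,a)
# ring fit: dark thin pixels
o=ortho(im,K,R,t,.06,.40,.62,-.02,.15,.0005); g=cv2.cvtColor(o,cv2.COLOR_RGB2GRAY)
bh=cv2.morphologyEx(g,cv2.MORPH_BLACKHAT,np.ones((9,9)))
v,u=np.nonzero(bh>40); X=np.stack([.40+v*.0005,-.02+u*.0005],1)
c=np.array([.509,.06])
for i in range(30):
    r=np.hypot(*(X-c).T); s=abs(r-.056)<(.006 if i<10 else .002); A=np.c_[X[s],np.ones(s.sum())]
    sol=np.linalg.lstsq(A,-(X[s]**2).sum(1),rcond=None)[0]; c=-sol[:2]/2
print("ring",c,np.sqrt(c@c-sol[2]),s.sum())
```

```text
w1 3898 [0.07572133 0.0787169  0.08111105] ((514.1819458007812, 12.191024780273438), (149.34417724609375, 41.974510192871094), 78.722412109375) [0.51759946 0.02799813 0.07863191]
scene0 472 [0.07234501 0.0776817  0.08231308] ((515.0968627929688, 14.830955505371094), (148.97267150878906, 44.537628173828125), 80.24789428710938) [0.51836457 0.02679233 0.07752501]
side0 395 [0.07024872 0.07641697 0.0800045 ] ((519.0917358398438, 14.807098388671875), (150.29116821289062, 42.261287689208984), 81.99920654296875) [0.52323335 0.03104466 0.07605018]
0.06 handle x,y 0.5063825836181641 -0.02997778320312501 [73.53343201 19.14684105] 10.713123321533203
0.07 handle x,y 0.5072019348144532 -0.027990386962890634 [71.48432922 18.63103294] 11.309932708740234
0.08 handle x,y 0.50775 -0.02600000000000001 [69.51360321 18.06538582] 10.84030532836914
ring [0.50966623 0.05794066] 0.05504144772090056 2429
```

```bash
python3 -m pendant '[[26,-5,30,0,0,-0.014,80],[52,-9,70,0,0,-0.014,80],[52,-9,115,0,0,-0.014,80],[52,-9,155,0,0,-0.014,80],[52,-9,180,0,0,-0.014,80],[52,-9,190,0,0,-0.014,80],[52,-9,195,0,0,-0.014,80],[52,-9,195,0,0,-0.014,60],[52,-9,195,0,0,-0.014,30],[52,-9,195,0,0,-0.014,30],[52,-9,195,0,0,-0.014,30],[52,-9,195,0,0,-0.014,30]]' 12; python3 -c "
from h import *
snap('wrist','w2')"
```

```text
t: 3.2
ee_pos: [0.517, 0.023, 0.0862]
tcp_rot: [180.0, -0.0, 78.8]
wrist_force: [-1.6, 0.2, 6.6]
opening: 0.461
```

View pics/w2.png

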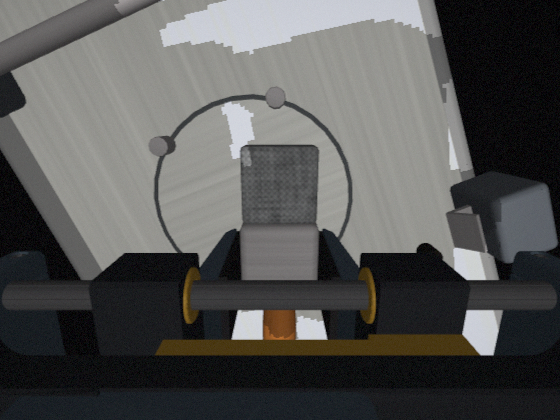

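```bash
python3 -m pendant '[[0,0,-20,0,0,0,30],[0,0,-70,0,0,0,30],[-20,5,-120,0,0,0.15,30],[-60,16,-134,0,0,0.33,30],[-105,28,-134,0,0,0.51,30],[-150,40,-134,0,0,0.69,30],[-195,52,-134,0,0,0.87,30],[-240,64,-134,0,0,1.05,30],[-285,76,-134,0,0,1.22,30],[-330,88,-134,0,0,1.38,30],[-371,99,-134,0,0,1.499,30],[-371,99,-134,0,0,1.499,30]]' ; python3 -c "
from h import *
snap('wrist','w3');snap('scene','s3')"
```

```text
t: 4.75
ee_pos: [0.5414, -0.3629, 0.2193]
tcp_rot: [180.0, 0.0, -7.4]
wrist_force: [-0.3, 0.5, -1.1]
opening: 0.458
```

View pics/w3.png

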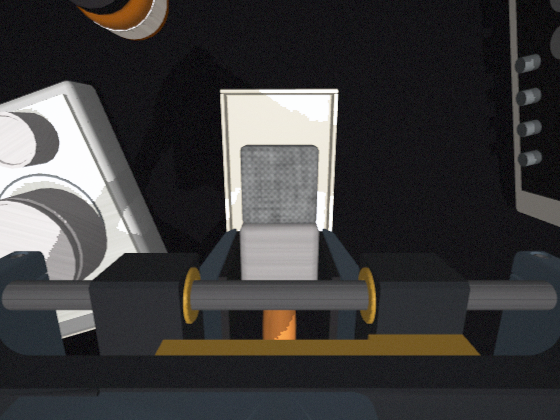

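View pics/s3.png

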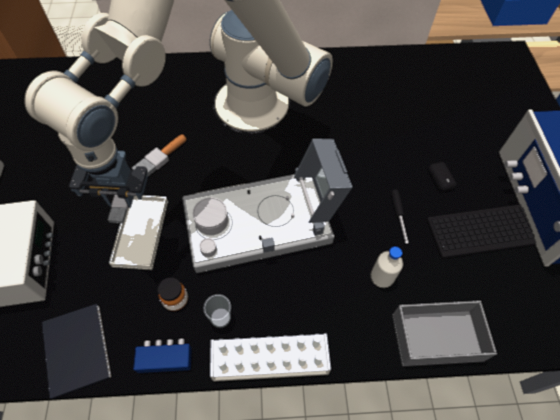

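The wrist view shows the brush (ferrule 279,250; bristles 279,185) aligned over the tray, whose walls are at columns 222 and 336. I'll lower it and release.

```bash
python3 -m pendant '[[0,-2,40,0,0,0.007,30],[0,-3,90,0,0,0.007,30],[0,-3,130,0,0,0.007,30],[0,-3,160,0,0,0.007,30],[0,-3,175,0,0,0.007,30],[0,-3,182,0,0,0.007,30],[0,-3,186,0,0,0.007,30],[0,-3,186,0,0,0.007,30]]'; python3 -m pendant '[[0,0,0,0,0,0,52],[0,0,0,0,0,0,58],[0,0,0,0,0,0,60],[0,0,-15,0,0,0,60],[0,0,-50,0,0,0,60],[0,0,-100,0,0,0,60],[0,0,-150,0,0,0,60],[-40,0,-187,0,0,0,60],[-60,0,-187,0,0,0,60],[-60,0,-187,0,0,0,60]]';  python3 -c "
from h import *
snap('wrist','w4');snap('scene','s4')"
```

```text
t: 5.85
ee_pos: [0.5424, -0.3574, 0.0346]
tcp_rot: [180.0, -0.0, -7.5]
wrist_force: [0.7, 0.4, -2.0]
opening: 0.462
t: 7.1
ee_pos: [0.4817, -0.3493, 0.2224]
tcp_rot: [180.0, -0.1, -7.6]
wrist_force: [0.2, 0.0, -0.6]
opening: 0.659
```

View pics/w4.png

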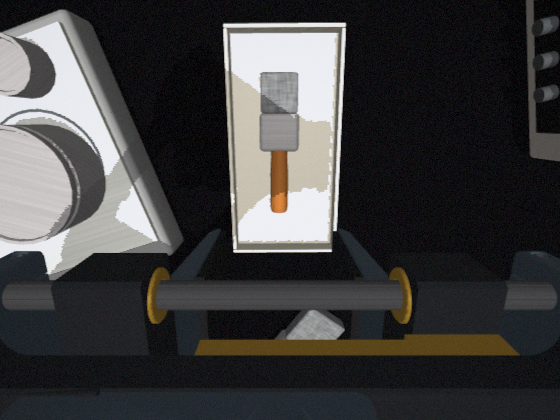

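The brush lies in the tray: handle (279,180), ferrule (279,132), bristles (279,92), with the walls clear all round. Next I'll go behind the tin, looking along +y.

```bash
python3 -m pendant '[[4,-12,-20,0,0,-0.16,56],[8,-25,-40,0,0,-0.34,56],[13,-38,-40,0,0,-0.52,56],[18,-51,-40,0,0,-0.70,56],[23,-64,-40,0,0,-0.88,56],[27,-77,-40,0,0,-1.06,56],[31,-90,-40,0,0,-1.24,56],[35,-103,-40,0,0,-1.42,56],[40,-117,-40,0,0,-1.60,56],[45,-131,-40,0,0,-1.77,56],[50,-145,-40,0,0,-1.885,56],[50,-145,-40,0,0,-1.885,56]]';  python3 - <<'E'
from h import *
from rig import get_state
s=get_state(); print(s["ee_pos"],s["tcp_rot"])
im,d,K,R,t=snap('wrist','w5')
cv2.imwrite("pics/w5o.png",ortho(im,K,R,t,.06,.40,.68,-.22,.16,.0005)[:,:,::-1])
# brush in tray from w4 
im,d,K,R,t=load("w4"); W=cloud(d,K,R,t); z=W[...,2]
hsv=cv2.cvtColor(im,cv2.COLOR_RGB2HSV)
m=(W[...,0]>.38)&(W[...,0]<.68)&(W[...,1]>-.44)&(W[...,1]<-.28)&(z>.002)&(z<.04)&(hsv[...,2]>40)
m[232:]=0
nb,l,st,ce=cv2.connectedComponentsWithStats(m.astype(np.uint8)); k=1+np.argmax(st[1:,4]); P=W[l==k]
print("tray",cv2.minAreaRect(P[:,:2].astype(np.float32)*1000))
m2=m&(z>.016)&(W[...,0]>.44)&(W[...,0]<.635)&(W[...,1]>-.40)&(W[...,1]<-.32)
P=W[m2]; print("brush",len(P),np.median(P[:,2]),cv2.minAreaRect(P[:,:2].astype(np.float32)*1000))
im,d,K,R,t=load("w5"); W=cloud(d,K,R,t); z=W[...,2]
for nm,lo,hi,b in(("tin",.107,.125,(.45,.62,-.2,0)),("small",.086,.1,(.55,.7,-.22,-.05))):
    m=(z>lo)&(z<hi)&(W[...,0]>b[0])&(W[...,0]<b[1])&(W[...,1]>b[2])&(W[...,1]<b[3])
    nb,l,st,ce=cv2.connectedComponentsWithStats(m.astype(np.uint8)); k=1+np.argmax(st[1:,4]); P=W[l==k]
    print(nm,len(P),np.median(P[:,2]),cv2.minEnclosingCircle(P[:,:2].astype(np.float32)*1000),P.mean(0))
E
```

```text
t: 8.7
ee_pos: [0.552, -0.2114, 0.2606]
tcp_rot: [-180.0, -0.0, 100.5]
wrist_force: [-0.6, -0.5, -0.4]
opening: 0.614
[ 0.55201527 -0.21135365  0.260573  ] [-1.79982877e+02 -2.32581724e-02  1.00543078e+02]
tray ((542.3443603515625, -363.9819641113281), (128.7210693359375, 229.0120849609375), 82.726318359375)
brush 4036 0.022663405631275668 ((532.7994384765625, -356.1624755859375), (41.55084991455078, 149.28866577148438), 81.46195220947266)
tin 10240 0.11306636925583613 ((534.7171020507812, -135.31101989746094), 49.966224670410156) [ 0.53443791 -0.13344571  0.11326481]
small 1935 0.09079892481754165 ((630.9796142578125, -142.8297576904297), 24.185216903686523) [ 0.6310005  -0.14240887  0.09098193]
```

View pics/w5.png

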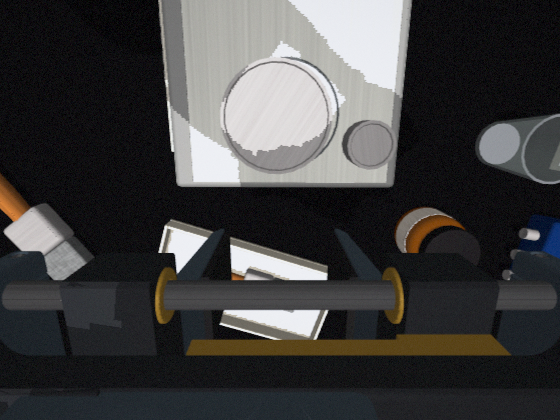

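View pics/w5o.png

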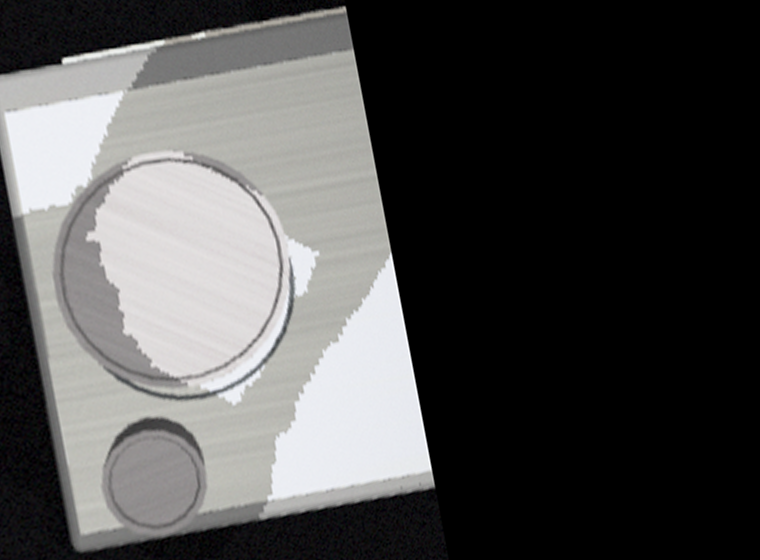

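```bash
python3 -m pendant '[[3,-2,40,0,0,0,56],[6,-3,90,0,0,0,56],[6,-3,130,0,0,0,56],[6,-3,155,0,0,0,56],[6,-3,165,0,0,0,56],[6,-3,170,0,0,0,56],[6,-3,170,0,0,0,56]]'; python3 -m pendant '[[4,0,0,0,0,0,56],[8,0,0,0,0,0,56],[11,0,0,0,0,0,56],[14,0,0,0,0,0,56],[17,0,0,0,0,0,56],[20,0,0,0,0,0,56],[24,1,0,0,0,0,56],[24,1,0,0,0,0,56]]';python3 - <<'E'
from h import *
im,d,K,R,t=snap('wrist','w6')
cv2.imwrite("pics/w6o.png",ortho(im,K,R,t,.06,.40,.68,-.22,.16,.0005)[:,:,::-1])
E
```

```text
t: 9.62
ee_pos: [0.5474, -0.2071, 0.0915]
tcp_rot: [180.0, 0.0, 100.4]
wrist_force: [-0.2, 0.1, -0.3]
opening: 0.616
t: 10.62
ee_pos: [0.5437, -0.1827, 0.0909]
tcp_rot: [-180.0, -0.0, 100.5]
wrist_force: [1.1, -0.5, 0.5]
opening: 0.611
```

View pics/w6.png

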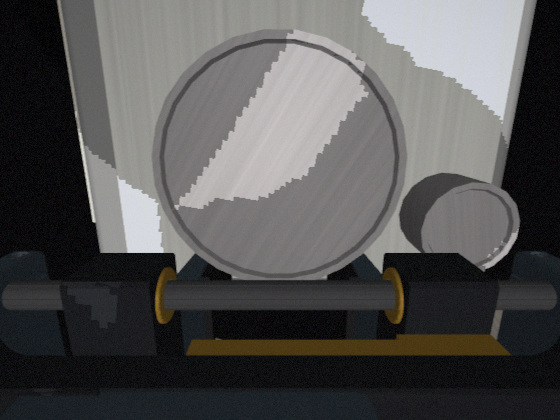

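```bash
python3 -m pendant '[[5,0,0,0,0,0,56],[13,1,0,0,0,0,56],[24,1,0,0,0,0,56],[36,2,0,0,0,0,56],[48,2,0,0,0,0,56],[60,3,0,0,0,0,56],[72,4,0,0,0,0,56],[84,5,0,0,0,0,56],[96,5,0,0,0,0,56],[106,6,0,0,0,0,56],[113,6,0,0,0,0,56],[116,6,0,0,0,0,56]]';python3 - <<'E'
from h import *
from rig import get_state
s=get_state(); p=s["ee_pos"]; print(p,s["tcp_rot"],s["wrist_force"])
im,d,K,R,t=snap('wrist','w7'); W=cloud(d,K,R,t); z=W[...,2]
m=(z>.107)&(z<.122); m[250:]=0
nb,l,st,ce=cv2.connectedComponentsWithStats(m.astype(np.uint8)); k=1+np.argmax(st[1:,4]); P=W[l==k]
c=max(cv2.findContours((l==k).astype(np.uint8),0,2)[0],key=cv2.contourArea)[:,0]
c=c[c[:,1]<225]; Q=W[c[:,1],c[:,0],:2]; Q=Q[~np.isnan(Q[:,0])]
A=np.c_[Q,np.ones(len(Q))]; sol=np.linalg.lstsq(A,-(Q**2).sum(1),rcond=None)[0]; cc=-sol[:2]/2
print("tin",cc,np.sqrt(cc@cc-sol[2]),"rel tcp",cc-p[:2])
# pins at top z=.074: look
o=ortho(im,K,R,t,.074,.42,.62,0,.18,.0005); cv2.imwrite("pics/w7o.png",cv2.resize(o,None,fx=1.4,fy=1.4)[:,:,::-1])
E
```

```text
t: 12.18
ee_pos: [0.5284, -0.0674, 0.0909]
tcp_rot: [-180.0, 0.0, 100.5]
wrist_force: [1.5, -4.3, 1.3]
opening: 0.614
[ 0.52844563 -0.06743791  0.09092205] [-1.79998869e+02  1.51859962e-03  1.00503859e+02] [ 1.51905941 -4.33148052  1.30219877]
tin [ 0.51814781 -0.01228557] 0.04960101773520937 rel tcp [-0.01029782  0.05515234]
```

View pics/w7.png

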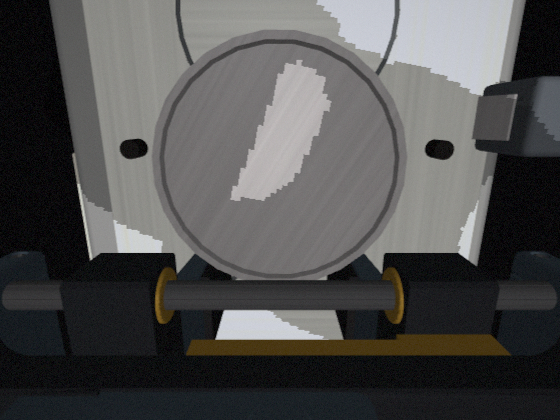

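View pics/w7o.png

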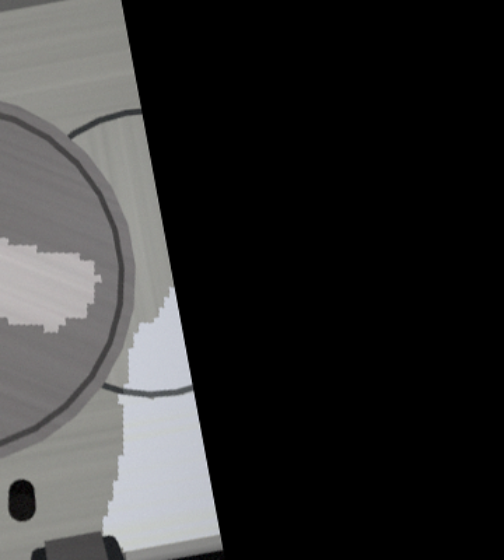

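```bash
python3 -m pendant '[[3,0,0,0,0,0,56],[9,1,0,0,0,0,56],[17,2,0,0,0,0,56],[26,3,0,0,0,0,56],[35,4,0,0,0,0,56],[44,4,0,0,0,0,56],[51,4,0,0,0,0,56],[56,4,0,0,0,0,56],[60,4,0,0,0,0,56],[63,4,0,0,0,0,56],[65,4,0,0,0,0,56],[66,4,0,0,0,0,56]]';python3 - <<'E'
from h import *
from rig import get_state
s=get_state(); p=s["ee_pos"]; print(p,s["tcp_rot"],s["wrist_force"])
im,d,K,R,t=snap('wrist','w8'); snap('scene','s8'); snap('side','e8')
E
```

```text
t: 13.72
ee_pos: [0.5204, -0.0022, 0.0909]
tcp_rot: [-180.0, -0.0, 100.5]
wrist_force: [0.1, -4.4, 1.4]
opening: 0.614
[ 0.52041024 -0.0022185   0.09090223] [-1.79996752e+02 -5.09070133e-04  1.00482731e+02] [ 0.06888704 -4.37052812  1.43134036]
```

View pics/w8.png

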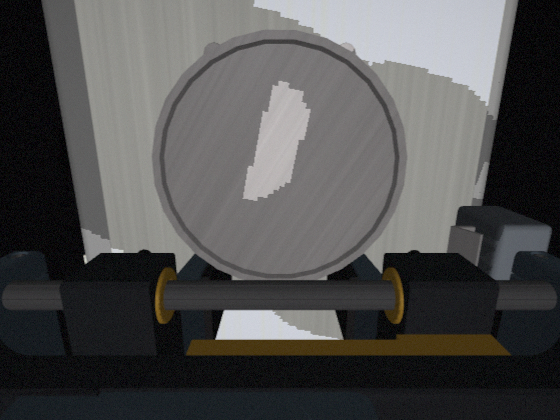

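The pins at (211,48) and (349,48) lie symmetric about the tin, whose centre is at column 280. I'll creep the last few millimetres.

```bash
python3 -m pendant '[[0.5,0,0,0,0,0,56],[1,0,0,0,0,0,56],[1.5,0,0,0,0,0,56],[2,0,0,0,0,0,56],[2.5,0,0,0,0,0,56],[3,0,0,0,0,0,56],[3.5,0,0,0,0,0,56],[4,0,0,0,0,0,56]]';python3 -m pendant '[[0.5,0,0,0,0,0,56],[1,0,0,0,0,0,56],[1.5,0,0,0,0,0,56],[2,0,0,0,0,0,56]]'
```

```text
t: 14.88
ee_pos: [0.5197, 0.0016, 0.0909]
tcp_rot: [-180.0, 0.0, 100.5]
wrist_force: [1.2, -5.5, 1.0]
opening: 0.613
t: 15.38
ee_pos: [0.5196, 0.003, 0.091]
tcp_rot: [180.0, 0.1, 100.5]
wrist_force: [1.9, -14.0, 1.7]
opening: 0.616
```

```bash
python3 -m pendant '[[0.5,0,0,0,0,0,56],[0.8,0,0,0,0,0,56],[0.8,0,0,0,0,0,56]]'
python3 - <<'E'
from h import *
im,d,K,R,t=snap('wrist','w9'); im2=snap('scene','s9')[0]; snap('side','e9')
cv2.imwrite("pics/c9.png",np.hstack([cv2.resize(im[20:180,130:430],(500,267)),cv2.resize(im2[170:270,190:340],(400,267))])[:,:,::-1][:, :800])
E
```

```text
t: 15.75
ee_pos: [0.5197, 0.0032, 0.0911]
tcp_rot: [180.0, 0.1, 100.5]
wrist_force: [0.7, -18.1, 2.4]
opening: 0.617
```

View pics/c9.png

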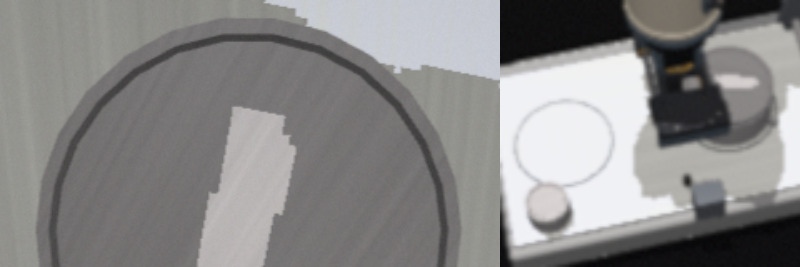

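View pics/e9.png

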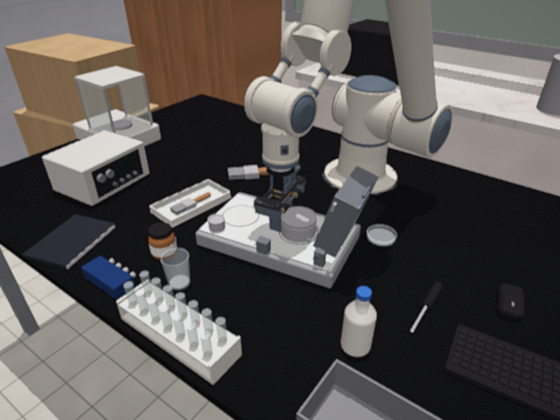

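The side view shows the tin standing on the measuring ring beside the hood at (297,222), the brush in the tray at (190,203), and the hood still open. I'll back off and check from above, and measure the hood angle.

```bash
python3 -m pendant '[[-4,0,0,0,0,0,56],[-12,0,0,0,0,0,56],[-24,0,0,0,0,0,56],[-30,0,-20,0,0,0,56],[-30,0,-70,0,0,0,56],[-30,0,-130,0,0,0,56],[-30,0,-180,0,0,0,56],[-30,0,-200,0,0,0,56],[-30,0,-200,0,0,0,56]]'
python3 - <<'E'
from h import *
im,d,K,R,t=snap('wrist','w10'); W=cloud(d,K,R,t); z=W[...,2]
m=(z>.107)&(z<.122)&(W[...,0]>.44)&(W[...,0]<.58)&(W[...,1]>-.01)&(W[...,1]<.125)
m=cv2.morphologyEx(m.astype(np.uint8),cv2.MORPH_OPEN,np.ones((3,3)))
nb,l,st,ce=cv2.connectedComponentsWithStats(m); k=1+np.argmax(st[1:,4]); P=W[l==k]
print("tin",cv2.minEnclosingCircle(P[:,:2].astype(np.float32)*1000),P.mean(0))
o=ortho(im,K,R,t,.06,.40,.62,-.02,.15,.0005); g=cv2.cvtColor(o,cv2.COLOR_RGB2GRAY)
snap('scene','s10'); snap('side','e10')
# hood cloud in analyser frame, origin from ring
c,s_=np.cos(np.radians(10.4)),np.sin(np.radians(10.4)); ring=np.array([.5096,.059]); 
yh=np.array([-s_,c]);xh=np.array([c,s_]); o=ring-.07*yh
for tag in ["scene0","side0","w10"]:
    im,d,K,R,t=load(tag); W=cloud(d,K,R,t); q=W[...,:2]-o; A=np.stack([q@xh,q@yh,W[...,2]],-1)
    m=(abs(A[...,0])<.1)&(A[...,1]>.12)&(A[...,1]<.36)&(A[...,2]>.075)&(A[...,2]<.35)
    P=A[m]; 
    if len(P)<50: print(tag,len(P)); continue
    k=P[:,2]>np.percentile(P[:,2],99.5); print(tag,len(P),"top z",P[:,2].max(),P[k].mean(0),"ymax",np.percentile(P[:,1],99.5),"x",np.percentile(P[:,0],[1,99]))
    k=(P[:,2]>.085)
    np.save(f"pics/hood_{tag}.npy",P)
    for zz in np.arange(.09,.29,.02):
        s=P[(abs(P[:,2]-zz)<.005)]; 
        if len(s)>5: print("  ",round(zz,3),len(s),np.percentile(s[:,1],[2,50,98]).round(4))
E
```

```text
t: 17.02
ee_pos: [0.5253, -0.0256, 0.2923]
tcp_rot: [179.8, 0.0, 100.5]
wrist_force: [0.1, -0.3, -0.6]
opening: 0.616
tin ((509.2354431152344, 57.73625946044922), 49.95768737792969) [0.50891388 0.05942276 0.1132594 ]
scene0 2865 top z 0.26856560785948697 [0.00269288 0.19900621 0.2670672 ] ymax 0.2576755074334829 x [-0.0841623   0.09468391]
   0.09 172 [0.1655 0.1758 0.2124]
   0.11 139 [0.1534 0.1929 0.2192]
   0.13 139 [0.1586 0.2143 0.2254]
   0.15 116 [0.1635 0.2084 0.2289]
   0.17 77 [0.1702 0.1966 0.2346]
   0.19 74 [0.1762 0.2017 0.2398]
   0.21 66 [0.1805 0.2064 0.2469]
   0.23 65 [0.1869 0.2024 0.2499]
   0.25 467 [0.1954 0.2422 0.2577]
   0.27 51 [0.1953 0.1992 0.2085]
side0 2598 top z 0.2648556392821033 [0.04329074 0.19855536 0.26401067] ymax 0.2578013554639092 x [-0.07876022  0.09655292]
   0.09 39 [0.1805 0.2036 0.2146]
   0.11 84 [0.153  0.1862 0.2195]
   0.13 90 [0.1591 0.1946 0.2251]
   0.15 88 [0.1647 0.2013 0.2315]
   0.17 87 [0.1708 0.2054 0.2368]
   0.19 91 [0.1766 0.2108 0.2432]
   0.21 102 [0.1823 0.2173 0.249 ]
   0.23 110 [0.1877 0.2257 0.255 ]
   0.25 553 [0.1978 0.2389 0.2574]
w10 2745 top z 0.13732426035409287 [0.01055276 0.15716681 0.13600299] ymax 0.17102544600302322 x [-0.09871876  0.09846364]
   0.09 1142 [0.1587 0.1653 0.1709]
   0.11 272 [0.1483 0.1591 0.167 ]
   0.13 133 [0.1536 0.1559 0.1598]
```

View pics/w10.png

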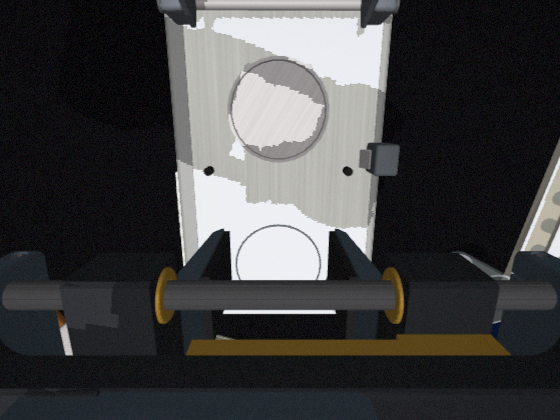

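The tin is at (0.509,0.058), on the ring centre (0.5097,0.058), and in the picture it is concentric at (279,108). The hood stands at about 1.85 rad. I'll go over it, down behind it, with the fingers shut.

```bash
python3 -m pendant '[[0,0,-25,0,0,0,0],[20,0,-48,0,0,0,0],[60,0,-48,0,0,0,0],[105,0,-48,0,0,0,0],[150,0,-48,0,0,0,0],[195,0,-48,0,0,0,0],[240,0,-48,0,0,0,0],[285,0,-48,0,0,0,0],[313,0,-48,0,0,0,0],[313,0,-20,0,0,0,0],[313,0,20,0,0,0,0],[313,0,45,0,0,0,0]]'
python3 - <<'E'
from h import *
from rig import get_state
s=get_state(); p=s["ee_pos"]; o=np.array([.5223,-.0095]); c,q=.98357,.18052
d=p[:2]-o; print(p,s["tcp_rot"],s["wrist_force"],"an x,y",d@[c,q],d@[-q,c])
snap('side','e11'); snap('scene','s11')
E
```

```text
t: 18.68
ee_pos: [0.4665, 0.2822, 0.2429]
tcp_rot: [-179.8, 0.1, 100.5]
wrist_force: [-0.3, -0.5, -0.2]
opening: 0.003
[0.46654456 0.28223368 0.24287419] [-1.79782995e+02  5.53488233e-02  1.00501871e+02] [-0.30114847 -0.45876537 -0.2481976 ] an x,y -0.0021756173474970337 0.29700546380058973
```

View pics/e11.png

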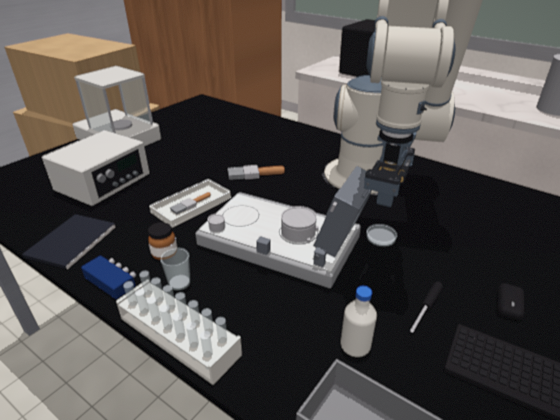

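View pics/s11.png

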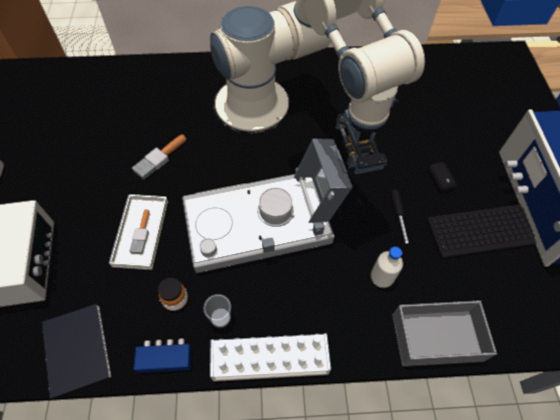

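The side and scene views show the shut fingers behind the hood's free end: (385,195) in side, (360,155) in scene. I'll push gently toward vertical.

```bash
python3 -m pendant '[[-6,0,0,0,0,0,0],[-12,0,0,0,0,0,0],[-16,0,0,0,0,0,0],[-19,0,0,0,0,0,0],[-22,0,0,0,0,0,0],[-25,0,0,0,0,0,0],[-29,0,-2,0,0,0,0],[-33,0,-3,0,0,0,0],[-33,0,-3,0,0,0,0]]'; python3 -m pendant '[[-4,0,-1,0,0,0,0],[-9,0,-3,0,0,0,0],[-14,0,-5,0,0,0,0],[-19,0,-7,0,0,0,0],[-24,0,-9,0,0,0,0],[-29,0,-11,0,0,0,0],[-34,0,-13,0,0,0,0],[-36,0,-14,0,0,0,0]]'
python3 - <<'E'
from h import *
from rig import get_state
s=get_state(); p=s["ee_pos"]; o=np.array([.5223,-.0095]); c,q=.98357,.18052
d=p[:2]-o; print(p,s["tcp_rot"],s["wrist_force"],"an x,y",d@[c,q],d@[-q,c])
im=snap('side','e12')[0]; cv2.imwrite("pics/e12c.png",cv2.resize(im[110:290,230:470],None,fx=3,fy=3)[:,:,::-1])
E
```

```text
t: 19.9
ee_pos: [0.4739, 0.2502, 0.2491]
tcp_rot: [180.0, -0.0, 100.5]
wrist_force: [1.4, 2.8, 2.5]
opening: 0.003
t: 20.9
ee_pos: [0.4801, 0.2145, 0.2629]
tcp_rot: [-180.0, -0.0, 100.5]
wrist_force: [-1.2, 2.1, -2.6]
opening: 0.006
[0.48010954 0.21451325 0.26289967] [-1.79972507e+02 -1.68609553e-04  1.00467459e+02] [-1.20764598  2.14641941 -2.56435841] an x,y -0.00105839616866694 0.22794893558962206
```

View pics/e12c.png

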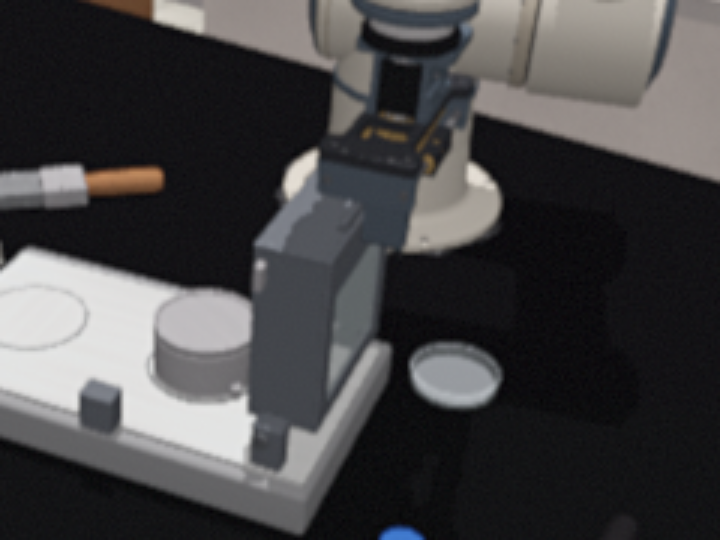

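The hood is upright as modelled (crop (315,300)), with about 2.5 N on the tool. I'll follow the arc.

```bash
python3 -m pendant '[[-8,0,-2,0,0,0,0],[-16,0,-4,0,0,0,0],[-24,0,-6,0,0,0,0],[-33,0,-7,0,0,0,0],[-41,0,-8,0,0,0,0],[-50,0,-8,0,0,0,0],[-58,0,-8,0,0,0,0],[-67,0,-8,0,0,0,0],[-76,0,-7,0,0,0,0],[-84,0,-6,0,0,0,0],[-84,0,-6,0,0,0,0]]'
python3 - <<'E'
from h import *
from rig import get_state
s=get_state(); p=s["ee_pos"]; o=np.array([.5223,-.0095]); c,q=.98357,.18052
d=p[:2]-o; print(p,s["wrist_force"],"an x,y",d@[c,q],d@[-q,c])
im=snap('side','e13')[0]; cv2.imwrite("pics/e13c.png",cv2.resize(im[110:290,230:470],None,fx=3,fy=3)[:,:,::-1])
E
```

```text
t: 22.32
ee_pos: [0.4957, 0.1315, 0.2689]
tcp_rot: [180.0, 0.0, 100.4]
wrist_force: [0.2, -0.1, -0.7]
opening: 0.004
[0.49572536 0.13153494 0.26886764] [ 0.22351549 -0.09177614 -0.65843952] an x,y -0.0006783926054679647 0.14351498872949156
```

View pics/e13c.png

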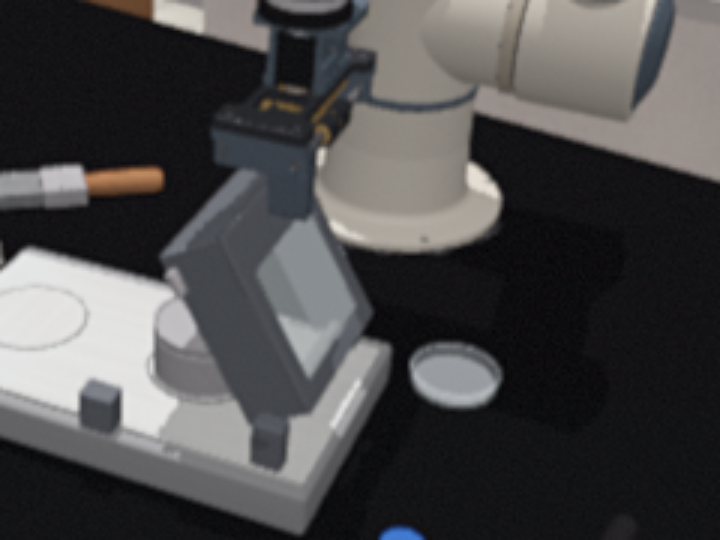

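```bash
python3 -m pendant '[[-10,0,2,0,0,0,0],[-21,0,5,0,0,0,0],[-32,0,9,0,0,0,0],[-42,0,13,0,0,0,0],[-52,0,19,0,0,0,0],[-61,0,25,0,0,0,0],[-70,0,31,0,0,0,0],[-79,0,38,0,0,0,0],[-85,0,43,0,0,0,0],[-90,0,49,0,0,0,0],[-90,0,49,0,0,0,0]]'
python3 - <<'E'
from h import *
from rig import get_state
s=get_state(); p=s["ee_pos"]; o=np.array([.5223,-.0095]); c,q=.98357,.18052
d=p[:2]-o; print(p,s["wrist_force"],"an x,y",d@[c,q],d@[-q,c])
im=snap('side','e14')[0]; cv2.imwrite("pics/e14c.png",cv2.resize(im[110:290,230:470],None,fx=3,fy=3)[:,:,::-1])
E
```

```text
t: 23.75
ee_pos: [0.5119, 0.0433, 0.2195]
tcp_rot: [-180.0, 0.0, 100.5]
wrist_force: [-0.2, 0.2, 0.2]
opening: 0.008
[0.51188951 0.04334606 0.21951858] [-0.22755305  0.20530509  0.16172374] an x,y -0.000699679013577649 0.0538570990294252
```

View pics/e14c.png

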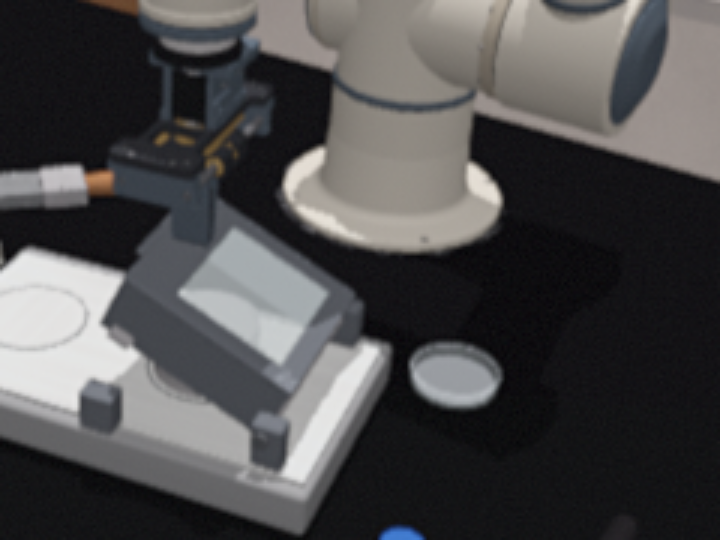

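The hood is at about 25° with the fingertips on the bar (crop (195,240)). I'll go slower now, toward 10°.

```bash
python3 -m pendant '[[-4,0,5,0,0,0,0],[-9,0,11,0,0,0,0],[-13,0,17,0,0,0,0],[-17,0,23,0,0,0,0],[-20,0,29,0,0,0,0],[-22,0,33,0,0,0,0],[-24,0,37,0,0,0,0],[-24,0,37,0,0,0,0]]'; python3 -m pendant '[[-1,0,2,0,0,0,0],[-2,0,4,0,0,0,0],[-3,0,6,0,0,0,0],[-4,0,8,0,0,0,0],[-4,0,8,0,0,0,0]]'; python3 -m pendant '[[-0.5,0,1.5,0,0,0,0],[-1,0,3,0,0,0,0],[-2,0,5,0,0,0,0],[-2,0,6,0,0,0,0],[-2,0,6,0,0,0,0]]'
```

```text
t: 24.8
ee_pos: [0.5163, 0.02, 0.1826]
tcp_rot: [-180.0, 0.0, 100.5]
wrist_force: [-0.2, 0.6, 0.4]
opening: 0.006
t: 25.42
ee_pos: [0.517, 0.0161, 0.1748]
tcp_rot: [-180.0, 0.0, 100.5]
wrist_force: [0.3, 0.4, 0.4]
opening: 0.006
t: 26.05
ee_pos: [0.5174, 0.0141, 0.1689]
tcp_rot: [-180.0, 0.0, 100.5]
wrist_force: [0.1, 0.0, 3.8]
opening: 0.006
```

```bash
python3 -m pendant '[[-0.3,0,1,0,0,0,0],[-0.6,0,2,0,0,0,0],[-1,0,3,0,0,0,0],[-1.3,0,4,0,0,0,0],[-1.5,0,5,0,0,0,0],[-1.5,0,5,0,0,0,0]]'; python3 -m pendant '[[-0.3,0,1,0,0,0,0],[-0.6,0,2,0,0,0,0],[-1,0,3,0,0,0,0],[-1,0,4,0,0,0,0],[-1,0,4,0,0,0,0]]'
```

```text
t: 26.8
ee_pos: [0.5177, 0.0125, 0.164]
tcp_rot: [180.0, 0.0, 100.5]
wrist_force: [-0.5, -2.6, 4.6]
opening: 0.007
t: 27.42
ee_pos: [0.518, 0.0115, 0.1599]
tcp_rot: [180.0, 0.0, 100.5]
wrist_force: [0.3, -2.7, 3.1]
opening: 0.008
```

```bash
python3 -m pendant '[[-0.2,0,1,0,0,0,0],[-0.5,0,2,0,0,0,0],[-0.5,0,3,0,0,0,0],[-0.5,0,3,0,0,0,0]]'; python3 -m pendant '[[0,0,0.7,0,0,0,0],[-0.2,0,1.4,0,0,0,0],[-0.3,0,2,0,0,0,0],[-0.3,0,2,0,0,0,0]]'
```

```text
t: 27.92
ee_pos: [0.5181, 0.0108, 0.1572]
tcp_rot: [180.0, 0.1, 100.5]
wrist_force: [-2.3, -5.2, 9.4]
opening: 0.002
t: 28.42
ee_pos: [0.5182, 0.0103, 0.1554]
tcp_rot: [180.0, 0.1, 100.5]
wrist_force: [-2.9, -7.8, 13.5]
opening: 0.005
```

```bash
python3 -m pendant '[[0.2,0,0.5,0,0,0,0],[0.4,0,1,0,0,0,0],[0.5,0,1,0,0,0,0]]'; python3 -m pendant '[[0.2,0,0.5,0,0,0,0],[0.3,0,1,0,0,0,0],[0.3,0,1,0,0,0,0]]'
```

```text
t: 28.8
ee_pos: [0.5182, 0.0102, 0.1546]
tcp_rot: [180.0, 0.1, 100.5]
wrist_force: [-5.7, -14.9, 18.5]
opening: 0.009
t: 29.18
ee_pos: [0.5184, 0.0102, 0.1539]
tcp_rot: [179.9, 0.2, 100.5]
wrist_force: [-5.4, -16.3, 21.6]
opening: 0.005
```

Some sideways force from friction has built up; I'll relieve it before pressing further.

```bash
python3 -m pendant '[[-0.6,-0.3,0,0,0,0,0],[-1.2,-0.6,0,0,0,0,0],[-1.2,-0.6,0,0,0,0,0]]'; python3 -m pendant '[[-0.1,0,0.5,0,0,0,0],[-0.2,0,0.7,0,0,0,0],[-0.2,0,0.7,0,0,0,0]]'
```

```text
t: 29.55
ee_pos: [0.5183, 0.01, 0.1539]
tcp_rot: [179.9, 0.1, 100.5]
wrist_force: [-2.6, -6.4, 19.4]
opening: 0.005
t: 29.92
ee_pos: [0.5183, 0.0098, 0.1531]
tcp_rot: [179.9, 0.1, 100.5]
wrist_force: [-1.8, -5.7, 18.6]
opening: 0.002
```

```bash
python3 -m pendant '[[-0.3,-0.1,0.4,0,0,0,0],[-0.5,-0.2,0.6,0,0,0,0],[-0.5,-0.2,0.6,0,0,0,0]]'; python3 -m pendant '[[-0.2,0,0.4,0,0,0,0],[-0.2,0,0.6,0,0,0,0],[-0.2,0,0.6,0,0,0,0]]'
python3 - <<'E'
from h import *
im=snap('side','e15')[0]; cv2.imwrite("pics/e15c.png",cv2.resize(im[160:280,230:390],None,fx=4,fy=4)[:,:,::-1])
E
```

```text
t: 30.3
ee_pos: [0.5184, 0.0096, 0.1526]
tcp_rot: [179.9, 0.0, 100.5]
wrist_force: [-1.0, -1.3, 19.9]
opening: 0.003
t: 30.68
ee_pos: [0.5184, 0.0095, 0.1521]
tcp_rot: [179.9, 0.0, 100.5]
wrist_force: [-2.0, -1.8, 21.6]
opening: 0.006
```

View pics/e15c.png

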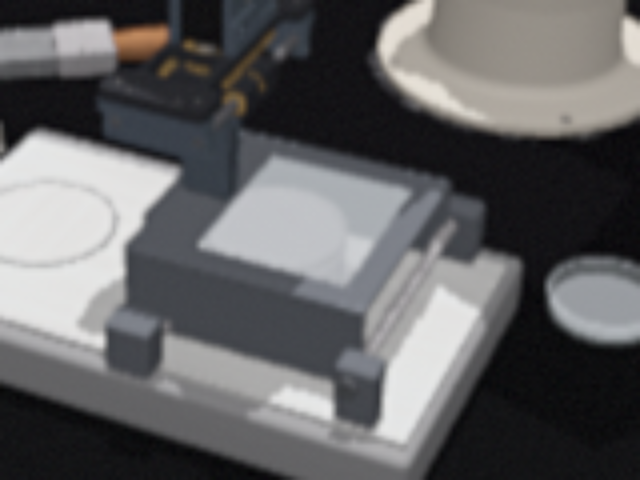

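The hood is down over the tin beside the catch, with the fingers on the bar (crop (210,170)). I'll keep pressing in half-millimetre steps.

```bash
python3 -m pendant '[[-0.1,0,0.4,0,0,0,0],[-0.1,0,0.6,0,0,0,0],[-0.1,0,0.6,0,0,0,0]]'; python3 -m pendant '[[-0.1,0,0.4,0,0,0,0],[-0.1,0,0.6,0,0,0,0],[-0.1,0,0.6,0,0,0,0]]'
```

```text
t: 31.1
ee_pos: [0.5184, 0.0093, 0.1516]
tcp_rot: [179.9, 0.0, 100.5]
wrist_force: [-2.6, -2.4, 22.8]
opening: 0.003
t: 31.48
ee_pos: [0.5184, 0.0092, 0.151]
tcp_rot: [179.9, 0.1, 100.5]
wrist_force: [-2.8, -2.3, 24.8]
opening: 0.006
```

```bash
python3 -m pendant '[[-0.1,0,0.4,0,0,0,0],[-0.1,0,0.6,0,0,0,0],[-0.1,0,0.6,0,0,0,0]]'; sleep 0.1; python3 -m pendant '[[0,0,0,0,0,0,0]]'
```

```text
t: 31.85
ee_pos: [0.5185, 0.0091, 0.1505]
tcp_rot: [179.8, 0.1, 100.5]
wrist_force: [-3.3, -3.0, 26.6]
opening: 0.003
t: 31.98
ee_pos: [0.5185, 0.009, 0.1505]
tcp_rot: [179.9, 0.1, 100.5]
wrist_force: [-3.8, -2.5, 27.5]
opening: 0.005
```

```bash
python3 -m pendant '[[-0.1,0,0.4,0,0,0,0],[-0.1,0,0.6,0,0,0,0],[-0.1,0,0.6,0,0,0,0]]';  python3 -m pendant '[[0,0,0.4,0,0,0,0],[0,0,0.6,0,0,0,0],[0,0,0.6,0,0,0,0]]'
```

```text
t: 32.35
ee_pos: [0.5185, 0.0089, 0.15]
tcp_rot: [179.9, 0.1, 100.5]
wrist_force: [-4.4, -3.2, 27.9]
opening: 0.005
t: 32.72
ee_pos: [0.5185, 0.0089, 0.1498]
tcp_rot: [179.8, 0.1, 100.5]
wrist_force: [-6.4, -3.5, 35.7]
opening: 0.006
```

The force jumped 8 N for only 0.2 mm, so the hood has bottomed out past the buffers. I'll back off slowly and see whether the catch holds.

```bash
python3 -m pendant '[[0,0,-1,0,0,0,0],[0,0,-2,0,0,0,0],[0,0,-3,0,0,0,0],[0,0,-4,0,0,0,0]]'; python3 -m pendant '[[0,0,-2,0,0,0,0],[0,0,-4,0,0,0,0],[0,0,-7,0,0,0,0],[0,0,-7,0,0,0,0]]';  python3 - <<'E'
from h import *
im,d,K,R,t=snap('side','e16'); cv2.imwrite("pics/e16c.png",cv2.resize(im[160:280,230:390],None,fx=4,fy=4)[:,:,::-1])
snap('scene','s16')
c,s_=np.cos(np.radians(10.4)),np.sin(np.radians(10.4)); o=np.array([.5223,-.0095]); yh=np.array([-s_,c]);xh=np.array([c,s_])
for tag in ["e16","s16","e15"]:
    im,d,K,R,t=load(tag); W=cloud(d,K,R,t); q=W[...,:2]-o; A=np.stack([q@xh,q@yh,W[...,2]],-1)
    m=(abs(A[...,0])<.08)&(abs(A[...,0])>.03)&(A[...,1]>0.0)&(A[...,1]<.165)&(A[...,2]>.118)&(A[...,2]<.155)
    P=A[m]; f=np.linalg.lstsq(np.c_[P[:,1]-.09,np.ones(len(P))],P[:,2],rcond=None)[0]
    r=P[:,2]-np.c_[P[:,1]-.09,np.ones(len(P))]@f; k=abs(r)<.006; P=P[k]
    f=np.linalg.lstsq(np.c_[P[:,1]-.09,np.ones(len(P))],P[:,2],rcond=None)[0]; print(tag,len(P),"angle",-f[0],"z mid",f[1])
E
```

```text
t: 33.22
ee_pos: [0.5183, 0.0095, 0.1527]
tcp_rot: [179.9, -0.0, 100.5]
wrist_force: [0.3, 4.6, 11.4]
opening: 0.004
t: 33.72
ee_pos: [0.5176, 0.0092, 0.1592]
tcp_rot: [180.0, 0.0, 100.5]
wrist_force: [0.8, 0.2, -0.3]
opening: 0.003
e16 1168 angle -0.00509895921851015 z mid 0.1291671621067479
s16 1270 angle -0.008716726230297426 z mid 0.1302341353107381
e15 1158 angle -0.01286956782123538 z mid 0.12875260745890468
```

View pics/e16c.png

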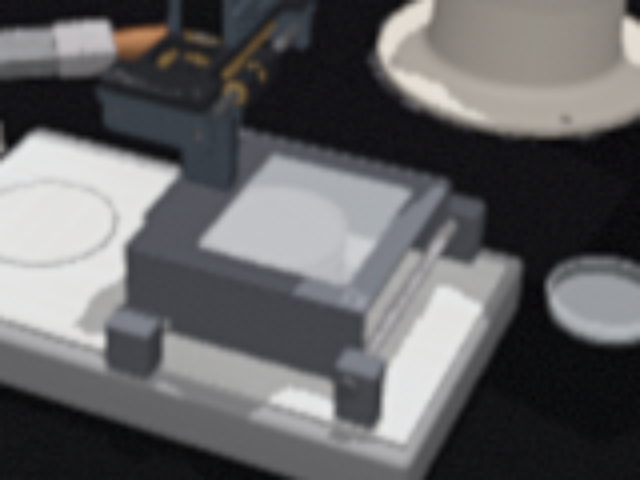

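```bash
python3 -m pendant '[[0,0,-15,0,0,0,0],[0,0,-50,0,0,0,0],[-30,0,-95,0,0,0,0],[-80,0,-140,0,0,0,0],[-100,0,-140,0,0,0,0],[-100,0,-140,0,0,0,0],[-100,0,-140,0,0,0,0]]';  cat > m.py <<'E'
from h import *
import sys
n=sys.argv[1]
c,s_=np.cos(np.radians(10.4)),np.sin(np.radians(10.4)); o=np.array([.5223,-.0095]); yh=np.array([-s_,c]);xh=np.array([c,s_])
for cam in ["wrist","scene","side"]:
    im,d,K,R,t=snap(cam,f"{cam}{n}"); W=cloud(d,K,R,t); q=W[...,:2]-o; A=np.stack([q@xh,q@yh,W[...,2]],-1)
    def fit(m):
        P=A[m]; k=np.ones(len(P),bool)
        for i in range(6):
            f=np.linalg.lstsq(np.c_[P[k,1]-.09,np.ones(k.sum())],P[k,2],rcond=None)[0]; r=P[:,2]-np.c_[P[:,1]-.09,np.ones(len(P))]@f; k=abs(r)<max(.003,2.5*np.std(r[k]) if i<3 else .004)
        return len(P),k.sum(),f
    x,y,z=A[...,0],A[...,1],A[...,2]
    print(cam,"hood",fit((abs(x)<.083)&(y>-.002)&(y<.165)&(z>.118)&(z<.17)&((abs(x)>.06)|(y<.03))))
    print("   plate",fit((abs(x)<.1)&(y>-.19)&(y<-.01)&(z>.05)&(z<.07)))
E
python3 m.py 17; python3 -c "
import cv2;im=cv2.imread('pics/side17.png');cv2.imwrite('pics/e17c.png',cv2.resize(im[160:280,230:390],None,fx=4,fy=4))"
```

```text
t: 34.7
ee_pos: [0.5353, -0.0886, 0.2991]
tcp_rot: [-180.0, -0.0, 100.5]
wrist_force: [-0.8, -0.5, -0.2]
opening: 0.006
wrist hood (10571, np.int64(10571), array([0.00380987, 0.13137916]))
   plate (18104, np.int64(18049), array([-0.00256865,  0.06012548]))
scene hood (1197, np.int64(1075), array([0.00908357, 0.130919  ]))
   plate (3242, np.int64(2888), array([-0.00101612,  0.05955009]))
side hood (851, np.int64(836), array([0.00750423, 0.12985084]))
   plate (1654, np.int64(1635), array([-0.00026442,  0.05881243]))
```

View pics/wrist17.png

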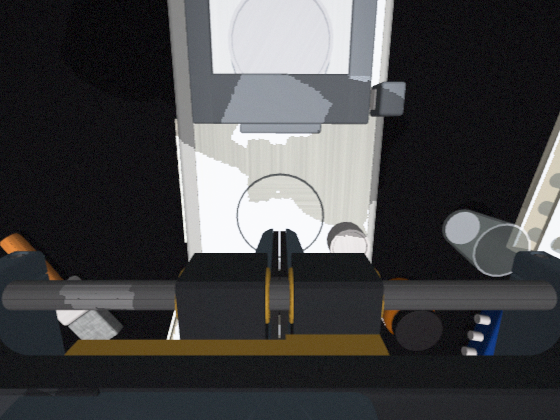

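View pics/e17c.png

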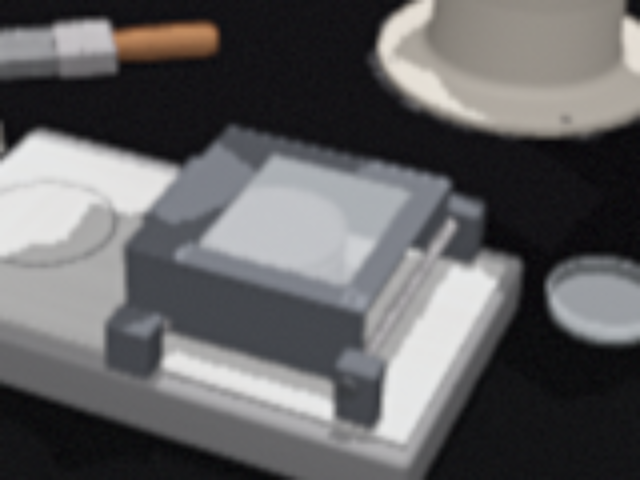

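The hood stays down by itself. The fitted slope is about −0.006 rad relative to the plate and the outer face is 131 mm high. I'll wait a second and check again, including the brush and the bystanders.

```bash
python3 -m pendant '[[-40,0,-5,0,0,0,0],[-60,0,-5,0,0,0,0],[-60,0,-5,0,0,0,0],[-60,0,-5,0,0,0,0],[-60,0,-5,0,0,0,0],[-60,0,-5,0,0,0,0],[-60,0,-5,0,0,0,0],[-60,0,-5,0,0,0,0]]'; python3 m.py 18
python3 - <<'E'
from h import *
a=load("scene0")[0].astype(int);b=load("scene18")[0]
im,d,K,R,t=load("wrist18"); W=cloud(d,K,R,t); z=W[...,2]
m=(z>.107)&(z<.119)&(W[...,0]>.44)&(W[...,0]<.58)&(W[...,1]>-.01)&(W[...,1]<.125)
print("tin lid px through window",m.sum())
cv2.imwrite("pics/cmp.png",cv2.resize(np.hstack([a[120:350,90:450].astype(np.uint8),b[120:350,90:450]]),(800,256))[:,:,::-1])
E
```

```text
t: 35.85
ee_pos: [0.5466, -0.148, 0.304]
tcp_rot: [180.0, 0.0, 100.5]
wrist_force: [1.0, 0.6, -0.2]
opening: 0.002
wrist hood (7715, np.int64(7715), array([0.00698005, 0.13165716]))
   plate (23530, np.int64(23496), array([-0.00139211,  0.06032174]))
scene hood (1197, np.int64(1072), array([0.00855599, 0.13108748]))
   plate (3234, np.int64(2895), array([0.00106646, 0.05993352]))
side hood (831, np.int64(821), array([0.00791352, 0.12987457]))
   plate (1651, np.int64(1624), array([-0.00203571,  0.05850035]))
tin lid px through window 34
```

View pics/scene18.png

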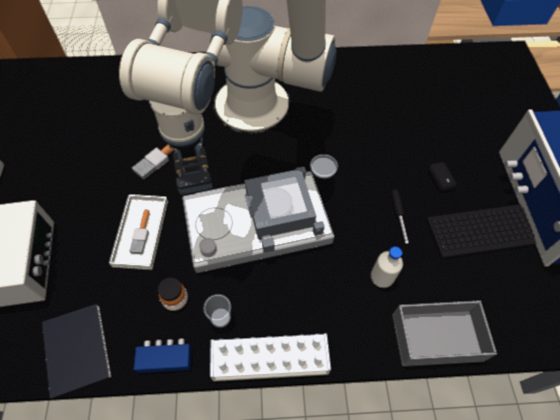

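The hood is shut at (285,202), the tin shows through the window, and the brush is in the tray at (142,232). The small tin (208,245), dish (323,166), beaker, bottle, jar and screwdriver all sit where they were. I'll hand in.

```bash
python3 -c "
from rig import *
print(close_job())"
```

```text
the job is handed in; nothing more can be done
None
```

The job is done and handed in at about 36 s of the 72 s allowed. `close_job()` gives no verdict, so what follows rests on my own measurements.

- **Brush:** I took the smaller brush off the plate by its ferrule and laid it flat in the white tray. It measured about 4 mm from the tray's middle.
- **Sample tin:** I slid it along the plate with two open fingers, never lifting it, until the force rose to 18 N against the pins. After backing off, the tin measured (0.509, 0.058) m and the ring centre (0.5097, 0.058) m. I could not measure it again under the shut hood. It only shows through the window.
- **Hood:** I swung it shut along its arc and pressed it down slowly. The highest reading after any step was about 36 N on the tool, and it came when the hood bottomed out.
- **Catch:** After I let go, the hood stayed down in two checks about 1 s apart. The three cameras put its slope at about −0.004 to −0.009 rad, with the outer face at 130–132 mm.
- **Other things on the bench:** In the last scene picture everything else looked unmoved. I checked this by eye only.

**Disagreements:**
- The cameras differed by 2–4 mm on positions, for example y 0.058 m against 0.0615 m for the ring centre, so I relied on contact with the pins for the final fit.
- An early tray measurement from the wrist view was about 10 mm off because the picture cut the tray short, so I did not use it.
- The catch's snap never showed as a drop in force. I take it as latched because the hood stays down by itself.

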